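# Spot the fixture plate under the punch, then feed it out to its overhang line and hold it

### The job

Slide the aluminium plate along the steel block until its blue dot sits right under the tip of the punch, and keep it still there for about a second. Then slide it farther out, past the punch end of the block, until the red line across it is over that end's edge and parallel to it, and finish while still holding the plate flat on the block: its heavy nose would tip it if you let go. Keep the plate on the block all the time, and do not bump the punch stand or disturb the spool, the carton and the small vise.

Things in the scene. Friction and masses are not known exactly. Their poses are not given: they have to be found in the camera images.
- plate: Loose aluminium fixture plate, 0.36 to 0.59 kg, 60 (x) x 320 (y) x 6 mm, flat on the block. Origin: centre of its underside; z up; its -y points outward, to the punch end. Steel nose bar 60 x 24 x 10 mm on top at the outward end (y = -148 mm), black handle near the other end. Centre of mass at y = -31 mm: with the red line at the edge it tips unless held.
- handle (a point): Top centre of the plate's black grip handle, 20 mm (plate x) x 30 mm (plate y), standing 35 mm above the plate's top; at (0, +140, +41) mm in the plate's frame. Easily gripped from above across its 20 mm.
- dot (a point): Centre of the blue dot (10 mm across, white centre) on the plate's top; at (0, -48, +6) mm in the plate's frame.
- line (a point): Middle of the red line that runs right across the plate's width (along plate x) and down its sides; this point is on the underside, at (0, 0, 0) in the plate's frame.
- block: Fixed dark steel bench block on the bench, 110 (x) x 200 (y) x 50 mm (z). Origin: centre of its underside; z up. Its own -y is the outward direction; the outward (punch) end face is at y = -100 mm, to the robot's right. A tall upright side panel of the bench stands at the left, about y = +0.43 m, from x = 0.45 m on: leave the start pose clear of it.
- edge (a point): Middle of the block's outward top edge, at (0, -100, +50) mm in the block's frame; its y axis is the block's, so outward is -y, and the edge runs along x.
- stand: Fixed punch stand beside the block on the side away from the robot: round grey foot 54 mm wide, steel column, blue arm reaching 95 mm along its own -x over the block, 147 mm high. Origin: centre under the foot.
- tip (a point): The lower tip of the brass punch that hangs from the stand's arm, at (-95, 0, +70) mm in the stand's frame: over the block about 22 mm inside its outward end, 14 mm above the plate's top. The punch does not move.
- spool: Bystander: loose round tub with dark lid, 50 x 50 x 20 mm, on the bench beyond the block's outward end, where the plate slides out above it. Origin: centre of its underside.
- carton: Bystander: loose pale carton 51 x 61 x 18 mm on the bench just behind the inner end of the block, near or under the handle end of the plate. Origin: centre of its underside.
- vise: Bystander: loose small movement vise 44 x 52 x 14 mm on the bench on the far side of the block. Origin: centre of its underside.
Things that resemble listed ones, but are neither listed nor needed, are in the scene too. What is shaped like the stand but green is not meant.

How it is judged:
On the way:
1. the blue dot is right under the punch tip, the plate flat on the block and still (horizontal distance between dot and tip below 0.005 m and linear speed of plate below 0.01 m/s and angle between plate's own z axis and vertical below 0.035 rad and z of plate in the frame of block between 0.046 and 0.054 m), for 0.5 s.
At the end, for the whole second after the job is handed in: The red line is within 5 mm of the block's outward edge, the plate within 4 degrees of square to it, flat (within 2 degrees) and resting on the block, at rest, and the fingers still hold it (gripped or pressed, at least 0.5 N) (y of line in the frame of edge between -0.005 and 0.005 m and angle between the y axis of plate and the y axis of block, either way round below 0.07 rad and contact force between the fingers and plate above 0.5 N and contact force between plate and block above 0.3 N and linear speed of plate below 0.01 m/s and angle between plate's own z axis and vertical below 0.035 rad and z of plate in the frame of block between 0.046 and 0.054 m); the arm keeps its last pose, push and grip.
It fails at once if the plate is lifted more than 12 mm off the block, or falls off it (z of plate in the frame of block above 0.062 m or z of plate in the frame of block below 0.035 m).
It fails at once if the plate tips more than 7 degrees (angle between plate's own z axis and vertical above 0.122 rad).
It fails at once if the punch stand is bumped with more than 5 N (contact force between stand and anything else above 5 N).
It fails at once if the spool, the carton or the vise is moved more than 20 mm (distance of any of spool, carton, vise from where it was at the start of the episode above 0.02 m).
It also fails if it takes over 38 s, if anything falls off the work surface, if the arm or the gripper's body presses on something with over 40 N, if the wrist force passes 120 N, or if a joint passes its speed limit or range.

### The arm

A 7-joint arm with a two-finger parallel gripper is mounted at the origin on a cart in front of the work surface, level with it; the furniture and walls round the work are solid. World frame = base frame: x ahead of the robot, y to its left, z up, the work surface at z = 0. Lengths are in m, angles in rad, forces in N, time in s.
With the tool pointing down it reaches from about 0.35 to 0.9 m from the base axis. Payload 8.1 kg.
Tool frame: the origin (TCP) lies where the fingers leave the gripper's body, on its centre line; the fingertips stand 66 mm ahead of it and the grasp point (between the pads) lies 47 mm ahead of it; z points along the fingers, y is the line along which they close (so a half turn about z gives the same grasp; the last joint's range is limited). The gripper opens to 92 mm and grips with 3 to 60 N. Pads are 19 mm wide; open, the fingers measure 130 mm over their backs; the gripper's body (75 mm by 190 mm) begins 47 mm behind the grasp point.
Start: joints at [1.107, 0.434, 0.025, 1.573, -0.012, 1.134, -0.075], TCP at [0.221, -0.585, 0.292] pointing down, gripper open.
Joint ranges: [-2.62, 2.62], [-0.44, 2.09], [-1.27, 1.32], [0.08, 2.57], [-1.32, 4.46], [0.12, 2], [-2.74, 2.74]. Speed limits (rad/s): [2.22, 2.22, 3.01, 3.01, 3.14, 3.14, 3.14].

### API

Orientations are given as a rotation vector (axis times angle).
In Python, from cell import arm gives the robot as it stands.
- The arm moves only by the tool send_rows, never from a script. Its argument "motion" is text: rows parted by semicolons, each of 7 numbers parted by spaces: the closure, from 0 (fully open) to 1 (shut), then the shift along the world's x, y, z in m, then the turn, a rotation vector about the world's x, y, z in degrees. A call has 1 to 5 rows; each row shifts and turns the commanded pose from where the row before left it; what a row does not reach is not made up. A row lasts 1/8 s, in which the tool goes at most 62.5 mm and 10.7 degrees, less where a joint would pass 70% of its speed; a pose out of reach is approached as far as the arm can. A call is refused whole if a number of a shift passes 0.0625 or a number of a turn 10.7, either way. A call with a gripper value outside its range is refused whole. The fingers move at their own pace and stop on an object; "force" is the grip in N (left out, the last holds). Time passes only in rows, so rows that do not move let the fingers close. It gives the time, the measured TCP pose, the force, the opening and the grip force at its end, in the units of the state.
- arm.observe(): the state, without advancing time (a new reading comes with each control period).
- arm.get_image(name): name is "side" or "top"; returns (picture, depth): 384x512x3 uint8, blue, green, red; 384x512 float32, m along the optical axis (not along the pixel's ray), 0 where there is no reading.
- arm.camera_model(name): a dict with "fx", "fy", "cx", "cy" (pixels), "D" ([k1, k2, p1, p2, k3] as OpenCV has them; the pictures are not rectified), "view" (4x4, takes a point from world to camera coordinates). Camera axes: x right, y down, z forward; pixel columns grow to the right and rows downward; lengths in m; the calibration is good to about 2 mm. A picture is of the moment at which its call begins. camera_model takes no time and is no camera call.
- arm.sign_off(): hands the job in; it is judged then, once.
The state is a dict: "clock": time; "joints": joint angles; "dq": joint speeds; "joint_efforts": joint torques, N m; "position": TCP position; "ee_rot": TCP orientation; "force": force on the tool from outside, world axes, zero at the start; "ft_torque": the same for the moment, N m; "width": opening from 0.0 (shut) to 1.0 (fully open); "gripper_force": force on a finger pad.
Only numpy, scipy, OpenCV 4.12 (cv2) and the standard library are available. Lean on these libraries where they do the work, as an engineer would, in place of code of your own. Each camera call takes 0.05 s, during which the arm holds its last target. There are 200 camera calls.

## Working session

There is one attempt and no reset: what is moved stays moved. The work goes in short steps, Python scripts to look and compute and a tool call to move; the robot and the scene stay as the last step left them, time stands still between calls to the robot, and variables do not carry over. Pictures are saved under pics/ and viewed, at most 10 in all, crops included, and the job is handed in when it is done.

Besides the shell and the picture viewer there is one more tool, called after ">>>" as name(argument=value, ...) on one line, values as JSON. send_rows: Moves the arm, as the interface text tells. Its arguments: {"type":"object","properties":{"motion":{"type":"string"},"force":{"type":"number"}},"required":["motion"]}

```bash
mkdir -p pics; cat > h.py <<'E'
import numpy as np, cv2
from cell import arm
def grab(n,tag):
    im,d=arm.get_image(n); cv2.imwrite(f'pics/{tag}.png',im); np.save(f'pics/{tag}.npy',d); return im,d
def ray(n,u,v):
    c=arm.camera_model(n);K=np.array([[c['fx'],0,c['cx']],[0,c['fy'],c['cy']],[0,0,1.]])
    p=cv2.undistortPoints(np.array([[[u,v]]],float),K,np.array(c['D'],float))[0,0]
    V=np.array(c['view']);R=V[:3,:3];o=-R.T@V[:3,3]
    return o,R.T@np.array([p[0],p[1],1.])
def atz(n,u,v,z):
    o,r=ray(n,u,v); return o+r*(z-o[2])/r[2]
def atd(n,u,v,d):
    o,r=ray(n,u,v); return o+r*d
E
python3 - <<'E'
from h import *
for n in('side','top'):
    grab(n,n+'0'); c=arm.camera_model(n); o,r=ray(n,256,192); print(n,o.round(3),r.round(3),c['fx'])
s=arm.observe(); print(s)
E
```

```text
side [0.165 0.758 0.539] [ 0.402 -0.772 -0.491] 384.15584025284534
top [0.399 0.046 0.913] [ 0.149  0.001 -0.989] 355.6097755025047
{'clock': 0.1, 'joints': array([ 1.10740326,  0.43515041,  0.02494588,  1.57399287, -0.01156929,
        1.13400682, -0.07509329]), 'dq': array([ 4.57890945e-04, -2.43987723e-03,  1.05047334e-03, -1.39710835e-03,
       -6.06865514e-05,  1.67344968e-04, -1.24786485e-03]), 'joint_efforts': array([ 1.75900786e-03, -6.69129324e+01,  9.87158194e-01, -3.15147328e+01,
       -6.05696230e-02,  3.74564377e-02,  5.57398334e-05]), 'position': array([ 0.22047185, -0.58443377,  0.29152999]), 'ee_rot': array([-3.08928474e+00, -5.63382382e-01,  6.19482710e-04]), 'force': array([ 0.12765015,  0.52078821, -0.17951081]), 'ft_torque': array([ 0.01896409, -0.030681  , -0.00099304]), 'gripper_force': 0.0, 'width': 1.0061163747112607}
```

View pics/top0.png

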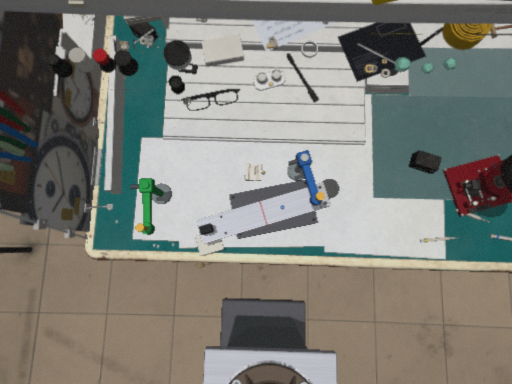

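View pics/side0.png

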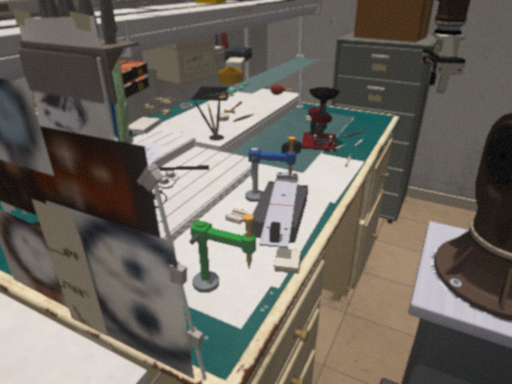

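The top view shows the plate at about (200–330, 185–245) with its handle at (207, 229) and the blue stand with its punch at (320, 200). The green look-alike is at (148, 205), and it is not meant because it is green and off the block. The spool is at (328, 187), the carton at (210, 248) and the vise at (255, 172). I'll confirm these in enlarged crops.

```bash
python3 - <<'E'
import cv2
a=cv2.imread('pics/top0.png')[140:260,190:350]; cv2.imwrite('pics/c1.png',cv2.resize(a,None,fx=5,fy=5,interpolation=cv2.INTER_CUBIC))
a=cv2.imread('pics/side0.png')[130:280,220:320]; cv2.imwrite('pics/c2.png',cv2.resize(a,None,fx=4,fy=4,interpolation=cv2.INTER_CUBIC))
E
```

```text
(no output)
```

View pics/c1.png

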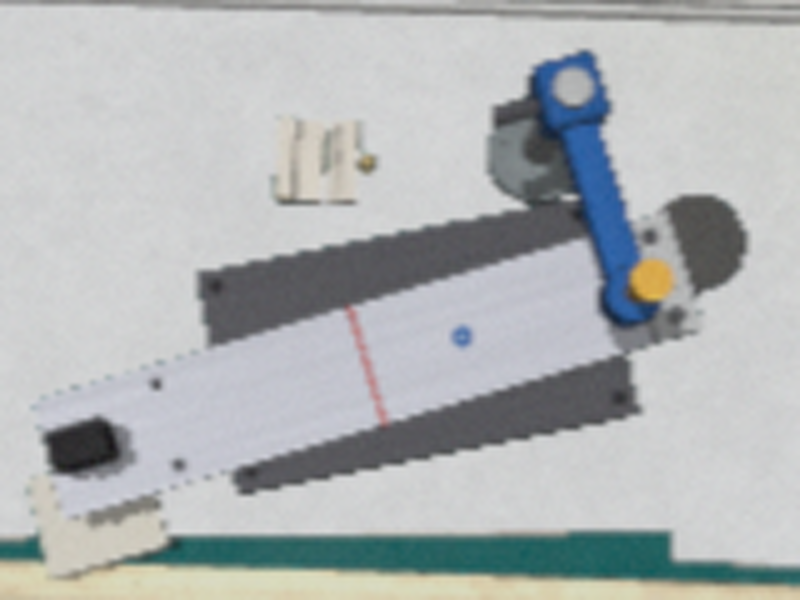

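View pics/c2.png

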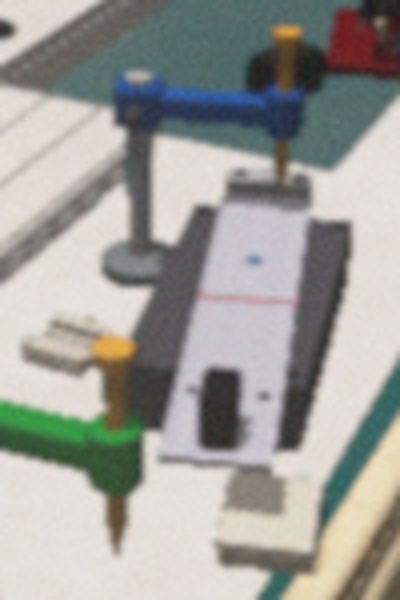

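```bash
cat >> h.py <<'E'
def c1(u,v,z): return atz('top',190+(u-2)/5,140+(v-2)/5,z)
def c2(u,v,z): return atz('side',220+(u-1.5)/4,130+(v-1.5)/4,z)
E
python3 - <<'E'
from h import *
P=lambda s,p:print(s,p.round(4))
b={k:c1(*v,.05) for k,v in dict(IF=(203,272),ON=(638,408),IN=(240,492),OF=(580,202)).items()}
for k in b:P(k,b[k])
P('inlen',np.linalg.norm(b['IF']-b['IN']));
l=c1(349,308,.056),c1(386,425,.056);P('l0',l[0]);P('l1',l[1]);P('mid',(l[0]+l[1])/2)
P('dot',c1(462,336,.056));P('handle',c1(82,446,.091))
P('dot s',c2(254,260,.056));P('line s',(c2(197,295,.056)+c2(299,302,.056))/2);P('handle s',c2(221,373,.091))
P('tip s',c2(283,183,.07)); P('post',c1(573,87,.147)); P('post s',c2(138,77,.147))
P('cap',c1(651,280,.17)); P('cap s',c2(287,31,.17)); P('foot s',c2(140,263,.008))
P('blk OF s',c2(350,225,.05));P('blk IF s',c2(134,368,.05));P('IN',c2(282,445,.05))
E
```

```text
IF [0.5222 0.1094 0.05  ]
ON [ 0.4617 -0.1036  0.05  ]
IN [0.4159 0.0875 0.05  ]
OF [ 0.5622 -0.075   0.05  ]
inlen 0.1085
l0 [0.5057 0.0374 0.056 ]
l1 [0.4496 0.0182 0.056 ]
mid [0.4777 0.0278 0.056 ]
dot [ 0.4936 -0.0176  0.056 ]
handle [0.4341 0.1588 0.091 ]
dot s [ 0.4925 -0.0197  0.056 ]
line s [0.4769 0.0249 0.056 ]
handle s [0.4362 0.1525 0.091 ]
tip s [ 0.5077 -0.1013  0.07  ]
post [ 0.5954 -0.058   0.147 ]
post s [ 0.5942 -0.0573  0.147 ]
cap [ 0.507  -0.0882  0.17  ]
cap s [ 0.5176 -0.1212  0.17  ]
foot s [ 0.5937 -0.0575  0.008 ]
blk OF s [ 0.4585 -0.1013  0.05  ]
blk IF s [0.5074 0.1148 0.05  ]
IN [0.4038 0.1439 0.05  ]
```

```bash
python3 - <<'E'
from h import *
for z in(.15,.18,.2,.22): print(z,c1(651,280,z).round(4),c2(287,31,z).round(4))
def pr(n,p):
    c=arm.camera_model(n);V=np.array(c['view']);K=np.array([[c['fx'],0,c['cx']],[0,c['fy'],c['cy']],[0,0,1.]])
    return cv2.projectPoints(np.array([p],float),cv2.Rodrigues(V[:3,:3])[0],V[:3,3],K,np.array(c['D'],float))[0][0,0]
for p in[(.509,-.073,.07),(.509,-.073,.10),(.5077,-.1013,.07),(.509,-.073,.147)]:
    print(p,(pr('side',p)-[220,130])*4,(pr('top',p)-[190,140])*5)
a=cv2.imread('pics/side0.png')[135:195,245:315]; cv2.imwrite('pics/c3.png',cv2.resize(a,None,fx=10,fy=10,interpolation=cv2.INTER_CUBIC))
E
```

```text
0.15 [ 0.5099 -0.0919  0.15  ] [ 0.5368 -0.169   0.15  ]
0.18 [ 0.5055 -0.0864  0.18  ] [ 0.508  -0.0974  0.18  ]
0.2 [ 0.5026 -0.0828  0.2   ] [ 0.4889 -0.0497  0.2   ]
0.22 [ 0.4997 -0.0792  0.22  ] [ 0.4697 -0.002   0.22  ]
(0.509, -0.073, 0.07) [262.96131873 198.49561884] [579.04969896 301.96290389]
(0.509, -0.073, 0.1) [264.51388437 157.4929362 ] [588.28775362 293.79407556]
(0.5077, -0.1013, 0.07) [281.55883048 181.5206679 ] [638.55761875 306.32897247]
(0.509, -0.073, 0.147) [267.0353496   90.77890241] [604.19046024 279.7342102 ]
```

View pics/c3.png

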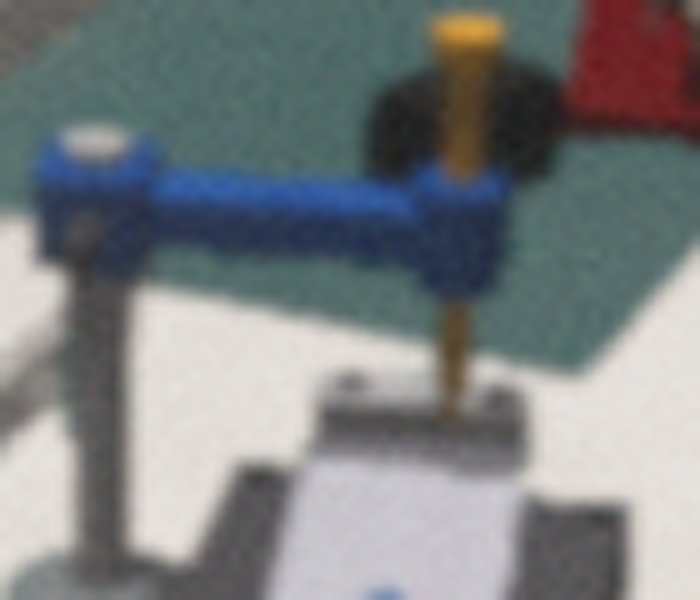

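```bash
cat >> h.py <<'E'
def cloud(n,tag):
    d=np.load(f'pics/{tag}.npy');im=cv2.imread(f'pics/{tag}.png');c=arm.camera_model(n);K=np.array([[c['fx'],0,c['cx']],[0,c['fy'],c['cy']],[0,0,1.]])
    v,u=np.mgrid[:384,:512];uv=np.stack([u,v],-1).reshape(-1,1,2).astype(float)
    p=cv2.undistortPoints(uv,K,np.array(c['D'],float))[:,0]
    P=np.c_[p,np.ones(len(p))]*d.reshape(-1,1);V=np.array(c['view'])
    return (P-V[:3,3])@V[:3,:3],im.reshape(-1,3).astype(int),uv[:,0],d.ravel()>0
E
python3 - <<'E'
from h import *
for n in('top','side'):
    P,C,uv,ok=cloud(n,n+'0')
    x,y,z=P.T; reg=ok&(x>.35)&(x<.68)&(y>-.2)&(y<.25)
    B,G,R=C.T; dark=(C.max(1)<100)
    m=reg&dark&(abs(z-.05)<.005)
    print(n,'blocktop z',np.median(z[m]),m.sum(), 'rect', cv2.minAreaRect(P[m][:,:2].astype(np.float32)) if m.sum()>9 else '')
    Q=P[m];yb=np.array([-.22,.975]);s=Q[:,:2]@yb; print('s range',np.sort(s)[[0,3,8,-8,-3,-1]].round(4),'n',np.percentile(Q[:,:2]@[.975,.22],[0,1,99,100]).round(4))
    m=reg&(B>R+50)&(z>.1)&(z<.17); Q=P[m]; print('arm',m.sum(),np.percentile(Q,[0,5,50,95,100],axis=0).round(4).tolist())
    if m.sum()>20:
        r=cv2.fitLine(Q[:,:2].astype(np.float32),cv2.DIST_HUBER,0,.01,.01).ravel();print('armline',r)
    m=reg&(R>B+60)&(z>.06)&(y<-.03)&(y>-.16)&(x<.56)&(x>.46);Q=P[m]
    print('cap/punch',m.sum(),Q[np.argsort(Q[:,2])][::max(1,m.sum()//14)].round(4).tolist())
E
```

```text
top blocktop z 0.04948198245443419 1348 rect ((0.47989505529403687, 0.04022957384586334), (0.14401285350322723, 0.27514955401420593), 22.37181854248047)
s range [-0.2077 -0.1998 -0.1987 -0.0085 -0.0059  0.0684] n [0.4248 0.4254 0.5318 0.5688]
arm 400 [[0.4932, -0.0937, 0.1322], [0.4987, -0.0848, 0.1341], [0.5572, -0.0703, 0.1377], [0.6057, -0.0472, 0.1438], [0.6118, -0.0427, 0.1473]]
armline [ 0.96102196  0.27647197  0.5554169  -0.06875586]
cap/punch 58 [[0.529, -0.1151, 0.0634], [0.531, -0.1123, 0.0658], [0.5087, -0.0866, 0.1812], [0.5044, -0.0865, 0.1819], [0.5004, -0.0927, 0.1821], [0.5045, -0.0926, 0.1824], [0.5021, -0.0843, 0.183], [0.5, -0.0863, 0.1834], [0.5082, -0.08, 0.1836], [0.506, -0.08, 0.1839], [0.5018, -0.0779, 0.1841], [0.5059, -0.0778, 0.1843], [0.5018, -0.0799, 0.1846], [0.5083, -0.0922, 0.1848], [0.4996, -0.0797, 0.1854]]
side blocktop z 0.05005223103628517 661 rect ((0.5053377151489258, 0.009133771061897278), (0.14244036376476288, 0.19919605553150177), 12.89334774017334)
s range [-0.2017 -0.1956 -0.1935 -0.0043 -0.0038 -0.0029] n [0.4234 0.4236 0.5613 0.5661]
arm 175 [[0.4935, -0.0919, 0.1325], [0.4984, -0.0856, 0.1336], [0.5504, -0.0699, 0.1376], [0.601, -0.0464, 0.1438], [0.6107, -0.0422, 0.1451]]
armline [ 0.95141083  0.30792442  0.5415187  -0.06969457]
cap/punch 21 [[0.5044, -0.08, 0.1797], [0.4993, -0.0807, 0.1804], [0.5003, -0.0765, 0.1817], [0.5073, -0.0802, 0.1818], [0.4979, -0.0834, 0.1824], [0.4952, -0.0833, 0.1829], [0.5039, -0.0785, 0.183], [0.5015, -0.079, 0.1832], [0.5063, -0.084, 0.1833], [0.4997, -0.0943, 0.1836], [0.5106, -0.0876, 0.1839], [0.4985, -0.0784, 0.184], [0.4988, -0.0855, 0.1841], [0.5079, -0.0877, 0.1844], [0.5011, -0.091, 0.1845], [0.5007, -0.0834, 0.1845], [0.5072, -0.0796, 0.1847], [0.5052, -0.0878, 0.1848], [0.5025, -0.0813, 0.1849], [0.4957, -0.0845, 0.185], [0.5023, -0.0872, 0.1855]]
```

Measured positions in m:

| Item | Position |
|---|---|
| Handle | (.433, .159) |
| Plate yaw | about 0.33 rad |
| Block yaw | about 0.22 rad |
| Punch tip | (.504, -.0855) |

The blue stand hangs its punch over the block and so matches the description. Next I move above the handle.

>>> send_rows(motion="0 0.0142 0.0496 0 0 0 5.9;0 0.0142 0.0496 0 0 0 5.9;0 0.0142 0.0496 0 0 0 5.9;0 0.0142 0.0496 0 0 0 5.9;0 0.0142 0.0496 0 0 0 5.9")

```text
clock: 0.72
position: [0.2918, -0.335, 0.2921]
ee_rot: [-2.843, -1.337, 0.0]
force: [0.0, 0.4, 1.5]
width: 1.0
gripper_force: 0.0
```

>>> send_rows(motion="0 0.0142 0.0496 0 0 0 5.9;0 0.0142 0.0496 0 0 0 5.9;0 0.0142 0.0496 0 0 0 5.9;0 0.0142 0.0496 0 0 0 5.9;0 0.0142 0.0496 0 0 0 5.9")

```text
clock: 1.35
position: [0.3626, -0.0872, 0.2923]
ee_rot: [2.409, 2.016, -0.0]
force: [1.1, -0.9, 0.4]
width: 1.001
gripper_force: 0.0
```

>>> send_rows(motion="0 0.0142 0.0496 0 0 0 5.9;0 0.0142 0.0496 0 0 0 5.9;0 0.0142 0.0496 0 0 0 5.9;0 0.0142 0.0496 0 0 0 5.9;0 0.0142 0.0496 0 0 0 5.9")

```text
clock: 1.98
position: [0.4338, 0.1606, 0.2921]
ee_rot: [1.817, 2.563, -0.0]
force: [0.7, -0.8, -0.2]
width: 1.003
gripper_force: 0.0
```

```bash
cat >> h.py <<'E'
def st():
    s=arm.observe();R=cv2.Rodrigues(np.array(s['ee_rot']))[0]
    print(round(s['clock'],2),'pos',np.round(s['position'],4),'ydir',round(np.arctan2(R[1,1],R[0,1]),4),'z',R[:,2].round(3),'F',np.round(s['force'],1),'w',round(s['width'],3),'g',s['gripper_force']);print(s['joints'].round(2))
E
python3 -c "from h import *;st()"
```

```text
1.98 pos [0.4338 0.1606 0.2921] ydir 0.3374 z [ 0. -0. -1.] F [ 0.7 -0.8 -0.2] w 1.003 g 0.0
[ 0.16  0.26 -0.75  1.91  0.2   1.05 -0.34]
```

>>> send_rows(motion="0 -0.001 -0.001 -0.045 0 0 0;0 0 0 -0.045 0 0 0;0 0 0 -0.04 0 0 0;0 0 0 -0.026 0 0 0;0 0 0 -0.01 0 0 0", force=10)

```text
clock: 2.6
position: [0.4318, 0.1579, 0.1248]
ee_rot: [-1.819, -2.559, 0.003]
force: [0.1, 0.6, 0.6]
width: 0.999
gripper_force: 0.0
```

>>> send_rows(motion="0.5 0 0 0 0 0 0;0.7 0 0 0 0 0 0;1 0 0 0 0 0 0;1 0 0 0 0 0 0;1 0 0 0 0 0 0")

```text
clock: 3.22
position: [0.4327, 0.1582, 0.1265]
ee_rot: [1.821, 2.56, 0.001]
force: [-0.1, -0.6, -0.2]
width: 0.499
gripper_force: 0.0
```

>>> send_rows(motion="1 0 0 0 0 0 0;1 0 0 0 0 0 0;1 0 0 0 0 0 0", force=40)

```text
clock: 3.6
position: [0.4327, 0.1583, 0.1263]
ee_rot: [-1.821, -2.56, -0.0]
force: [-0.4, 0.6, 1.0]
width: 0.217
gripper_force: 40.0
```

```bash
python3 - <<'E'
from h import *
st(); im,d=grab('top','top1'); s,_=grab('side','side1')
a=cv2.resize(im[150:260,190:350],None,fx=5,fy=5,interpolation=cv2.INTER_CUBIC); cv2.imwrite('pics/c4.png',a)
E
```

```text
3.6 pos [0.4327 0.1583 0.1263] ydir 0.3343 z [ 0.  0. -1.] F [-0.4  0.6  1. ] w 0.217 g 39.98746991157532
[ 0.02  0.48 -0.63  2.11  0.45  0.69 -0.57]
```

View pics/c4.png

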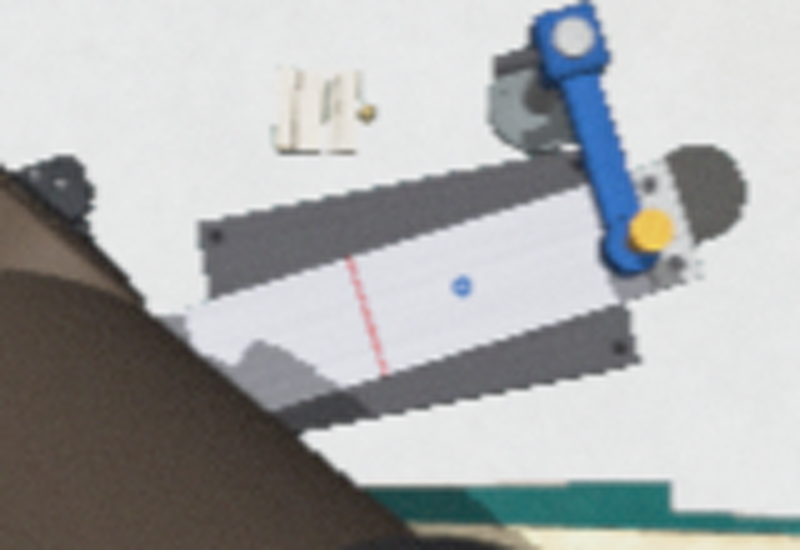

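>>> send_rows(motion="1 0.003 -0.006 0 0 0 -0.63;1 0.003 -0.006 0 0 0 -0.63;1 0.003 -0.006 0 0 0 -0.63;1 0.003 -0.006 0 0 0 -0.63;1 0.003 -0.006 0 0 0 -0.63")

```text
clock: 4.32
position: [0.4479, 0.1278, 0.1263]
ee_rot: [1.891, 2.508, 0.0]
force: [-1.3, 2.1, -1.9]
width: 0.216
gripper_force: 40.0
```

>>> send_rows(motion="1 0.003 -0.006 0 0 0 -0.63;1 0.003 -0.006 0 0 0 -0.63;1 0.003 -0.006 0 0 0 -0.63;1 0.003 -0.006 0 0 0 -0.63;1 0.002 -0.006 0 0 0 -0.63")

```text
clock: 4.95
position: [0.4619, 0.0979, 0.1263]
ee_rot: [1.959, 2.456, 0.0]
force: [-0.3, 3.1, -0.4]
width: 0.22
gripper_force: 40.0
```

>>> send_rows(motion="1 0 0 0 0 0 0;1 0 0 0 0 0 0")

```text
clock: 5.2
position: [0.4619, 0.0973, 0.1263]
ee_rot: [1.959, 2.455, -0.001]
force: [2.2, -3.0, 1.0]
width: 0.217
gripper_force: 40.0
```

```bash
python3 - <<'E'
from h import *
st(); im,d=grab('top','top2'); s,_=grab('side','side2')
a=cv2.resize(im[160:240,230:340],None,fx=5,fy=5,interpolation=cv2.INTER_CUBIC)
b=cv2.resize(s[135:235,245:325],None,fx=5,fy=5,interpolation=cv2.INTER_CUBIC)
# side by side: top 550x400 shrunk not; stack in 800x600 canvas
o=np.zeros((600,800,3),np.uint8); b=cv2.resize(s[150:205,260:315],None,fx=7,fy=7,interpolation=cv2.INTER_CUBIC)
a=cv2.resize(im[170:222,240:340],None,fx=4,fy=4,interpolation=cv2.INTER_CUBIC)
o[:385,:385]=b; o[:208,400:800]=a; cv2.imwrite('pics/c5.png',o)
E
```

```text
5.2 pos [0.4619 0.0973 0.1263] ydir 0.2238 z [ 0.    -0.001 -1.   ] F [ 2.2 -3.   1. ] w 0.217 g 39.980024099349976
[ 0.14  0.49 -0.6   2.08  0.43  0.69 -0.52]
```

View pics/c5.png

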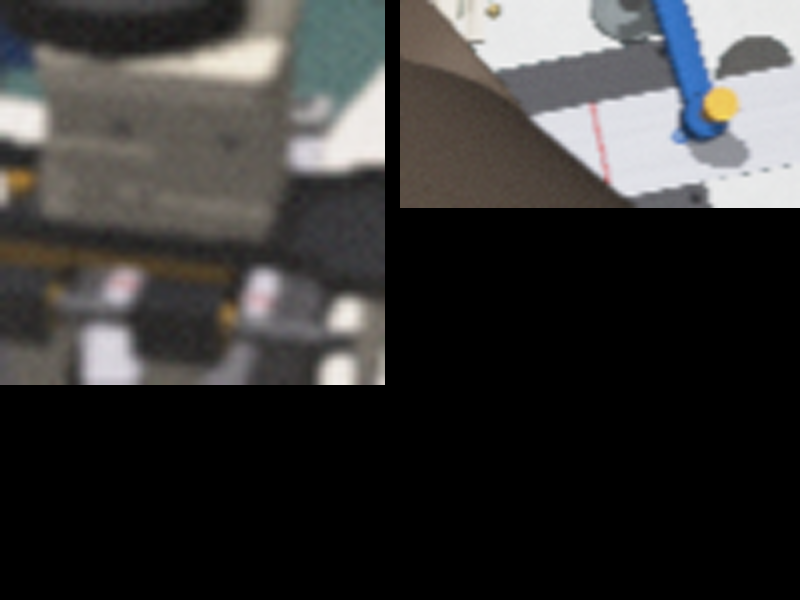

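The crop shows the red line from (592, 103) to (607, 182). The dot is just peeking out from under the arm at (680, 137). The gripper blocks the side view. I'll refine the measurement numerically.

```bash
cat >> h.py <<'E'
def redline(tag):
    im=cv2.imread(f'pics/{tag}.png').astype(float);B,G,R=im[...,0],im[...,1],im[...,2]
    w=np.clip(R-np.maximum(G,B)-25,0,None);m=np.zeros_like(w);m[190:232,255:325]=1
    w*=m;ys,xs=np.nonzero(w);pts=np.array([atz('top',a,b,.056)[:2] for a,b in zip(xs,ys)]);ww=w[ys,xs]
    c=np.average(pts,axis=0,weights=ww)
    for _ in range(3):
        k=np.linalg.norm(pts-c,axis=1)<.034; c=np.average(pts[k],axis=0,weights=ww[k])
    q=pts[k]-c;e,v=np.linalg.eigh((q*ww[k][:,None]).T@q);d=v[:,1]*np.sign(v[0,1])
    t=(q@d);return (c+d*(t.max()+t.min())/2),np.arctan2(d[1],d[0]),t.max()-t.min()
E
python3 - <<'E'
from h import *
for t in('top0','top1','top2'):
    c,a,L=redline(t); print(t,c.round(4),round(a,4),round(L,4),'dot',(c+.048*np.array([np.sin(a),-np.cos(a)])).round(4))
# block fit from top0: edge points of the dark mask, rigid rectangle
im=cv2.imread('pics/top0.png');g=im.max(2)
def tr(n0,n1,f0,f1,N=14):  # along outline between two crop pts, find gradient transitions perpendicular
    n0,n1=np.array(n0,float),np.array(n1,float);d=(n1-n0)/np.linalg.norm(n1-n0);p=np.array([-d[1],d[0]])
    gb=cv2.GaussianBlur(g,(0,0),.7).astype(np.float32);out=[]
    for f in np.linspace(f0,f1,N):
        c=n0+f*(n1-n0);s=np.arange(-3,3.01,.1);q=c+s[:,None]*p
        pr=cv2.remap(gb,q[:,0].astype(np.float32)[None],q[:,1].astype(np.float32)[None],cv2.INTER_LINEAR)[0]
        k=np.argmax(abs(np.gradient(pr)));out.append(atz('top',*q[k],.05)[:2])
    return np.array(out)
px=lambda u,v:(190+(u-2)/5,140+(v-2)/5)
IF,ON,IN=px(203,272),px(638,408),px(240,492);OF=(px(578,203))
S=[('x',55,tr(IF,OF,.05,.85)),('x',-55,tr(IN,ON,.05,.95)),('y',100,tr(IF,px(210,345),.1,.9,6)),('y',-100,tr(px(632,365),ON,.15,.85,5))]
from scipy.optimize import least_squares
def res(v,sep=False):
    c,s=np.cos(v[2]),np.sin(v[2]);o=[]
    for ax,k,p in S:
        q=p-v[:2];o.append((q@([c,s] if ax=='x' else [-s,c]))*1000-k)
    return o if sep else np.concatenate(o)
r=least_squares(res,[.492,.003,.222],loss='soft_l1',x_scale=[.01,.01,.1]);print('block',r.x.round(4),[ (np.median(o).round(2),o.std().round(2)) for o in res(r.x,True)])
yb=np.array([-np.sin(r.x[2]),np.cos(r.x[2])]);print('edge',(r.x[:2]-.1*yb).round(4))
tip=np.array([.504,-.0855]);print('tip inside',(tip-r.x[:2])@yb+.1)
for t in('top2',):
    c,a,L=redline(t);print('line y in edge',(c-r.x[:2])@yb+.1)
E
```

```text
top0 [ 0.5238 -0.1093] -0.6284 0.0198 dot [ 0.4956 -0.1481]Traceback (most recent call last):
  File "<stdin>", line 3, in <module>
  File "h.py", line 31, in redline
    k=np.linalg.norm(pts-c,axis=1)<.034; c=np.average(pts[k],axis=0,weights=ww[k])
                                           ~~~~~~~~~~^^^^^^^^^^^^^^^^^^^^^^^^^^^^^
    raise ZeroDivisionError(
        "Weights sum to zero, can't be normalized")
ZeroDivisionError: Weights sum to zero, can't be normalized
```

```bash
sed -i 's/    w\*=m;ys/    w*=m*(abs(G-B)<25)*(R>120);ys/' h.py
cat > blk.py <<'E'
from h import *
from scipy.optimize import least_squares
im=cv2.imread('pics/top0.png');g=im.max(2)
def tr(n0,n1,f0,f1,N=14):
    n0,n1=np.array(n0,float),np.array(n1,float);d=(n1-n0)/np.linalg.norm(n1-n0);p=np.array([-d[1],d[0]])
    gb=cv2.GaussianBlur(g,(0,0),.7).astype(np.float32);out=[]
    for f in np.linspace(f0,f1,N):
        c=n0+f*(n1-n0);s=np.arange(-3,3.01,.1);q=c+s[:,None]*p
        pr=cv2.remap(gb,q[:,0].astype(np.float32)[None],q[:,1].astype(np.float32)[None],cv2.INTER_LINEAR)[0]
        k=np.argmax(abs(np.gradient(pr.astype(float))));out.append(atz('top',*q[k],.05)[:2])
    return np.array(out)
px=lambda u,v:(190+(u-2)/5,140+(v-2)/5)
IF,ON,IN=px(203,272),px(638,408),px(240,492);OF=(px(578,203))
S=[('x',55,tr(IF,OF,.05,.85)),('x',-55,tr(IN,ON,.05,.95)),('y',100,tr(IF,px(210,345),.1,.9,6)),('y',-100,tr(px(632,365),ON,.15,.85,5))]
def res(v,sep=False):
    c,s=np.cos(v[2]),np.sin(v[2]);o=[]
    for ax,k,p in S:
        q=p-v[:2];o.append((q@([c,s] if ax=='x' else [-s,c]))*1000-k)
    return o if sep else np.concatenate(o)
r=least_squares(res,[.492,.003,.222],loss='soft_l1',x_scale=[.01,.01,.1]);print('block',r.x.round(4),[(np.median(o).round(2),o.std().round(2)) for o in res(r.x,True)])
yb=np.array([-np.sin(r.x[2]),np.cos(r.x[2])]);print('edge',(r.x[:2]-.1*yb).round(4))
tip=np.array([.504,-.0855]);print('tip inside',(tip-r.x[:2])@yb+.1)
E
python3 - <<'E'
from blk import *
for t in('top0','top1','top2'):
    c,a,L=redline(t); print(t,c.round(4),round(a,4),round(L,4),'dot',(c+.048*np.array([np.sin(a),-np.cos(a)])).round(4),'y in edge',((c-r.x[:2])@yb+.1).round(4))
E
```

```text
block [0.4901 0.004  0.2162] [(np.float64(0.3), np.float64(0.73)), (np.float64(-0.08), np.float64(0.5)), (np.float64(-1.13), np.float64(0.71)), (np.float64(1.23), np.float64(0.5))]
edge [ 0.5115 -0.0937]
tip inside 0.009590744587387803
top0 [0.4789 0.0284] 0.3123 0.0581 dot [ 0.4936 -0.0172] y in edge 0.1263
top1 [0.4789 0.0284] 0.3236 0.0581 dot [ 0.4942 -0.0171] y in edge 0.1262
top2 [ 0.4972 -0.0359] 0.1987 0.0471 dot [ 0.5067 -0.0829] y in edge 0.0595
```

```bash
python3 - <<'E'
from h import *
for n in('top','side'):
    im=cv2.imread(f'pics/{n}0.png').astype(int);B,G,R=im[...,0],im[...,1],im[...,2]
    m=(R>170)&(B<110)&(G>110);m2=np.zeros_like(m)
    if n=='top': m2[185:205,312:328]=1
    else: m2[130:148,280:300]=1
    m&=m2;ys,xs=np.nonzero(m);print(n,m.sum(),xs.mean(),ys.mean(),xs.min(),xs.max(),ys.min(),ys.max(),[atz(n,xs.mean(),ys.mean(),z).round(4)[:2] for z in(.182,.184,.186)])
def pr(n,p):
    c=arm.camera_model(n);V=np.array(c['view']);K=np.array([[c['fx'],0,c['cx']],[0,c['fy'],c['cy']],[0,0,1.]])
    return cv2.projectPoints(np.array([p],float),cv2.Rodrigues(V[:3,:3])[0],V[:3,3],K,np.array(c['D'],float))[0][0,0]
print('dot pred px',pr('top',(.5032,-.0841,.056)),'tip',pr('top',(.504,-.0855,.07)))
im=cv2.imread('pics/top0.png').astype(int)
d=np.clip(im[...,0]-im[...,2]-40,0,None)[200:215,275:290];ys,xs=np.nonzero(d);w=d[ys,xs];u,v=275+np.average(xs,weights=w),200+np.average(ys,weights=w);print('dot0',u,v,atz('top',u,v,.056).round(4))
a=cv2.imread('pics/top2.png')[185:215,295:335];cv2.imwrite('pics/c6.png',cv2.resize(a,None,fx=16,fy=16,interpolation=cv2.INTER_CUBIC))
E
```

```text
top 48 319.7291666666667 195.375 316 323 192 199 [array([ 0.5057, -0.0859]), array([ 0.5054, -0.0856]), array([ 0.5051, -0.0852])]
side 11 291.27272727272725 137.45454545454547 289 294 137 138 [array([ 0.5061, -0.092 ]), array([ 0.5042, -0.0872]), array([ 0.5023, -0.0825])]
dot pred px [309.57258562 203.62283096] tip [311.05763972 202.6218129 ]
dot0 282.0253164556962 206.83544303797467 [ 0.4935 -0.0176  0.056 ]
```

View pics/c6.png

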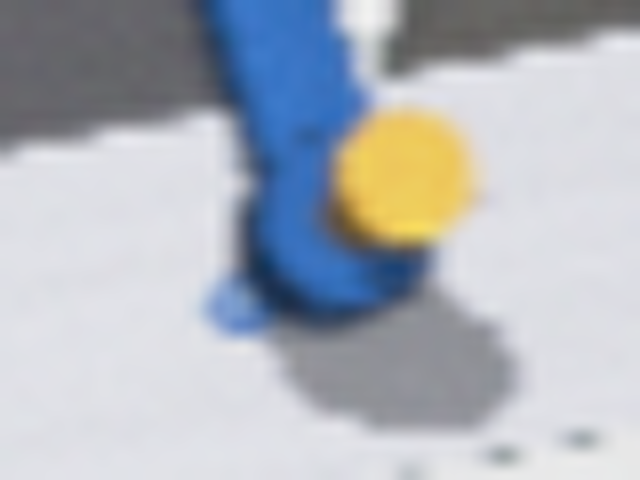

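The dot's white centre is at (242, 302) in the crop, which puts it at (.5037, -.0842). The tip is at about (.5048, -.086), so I nudge the plate and hold.

>>> send_rows(motion="1 0.001 -0.002 0 0 0 0;1 0 0 0 0 0 0;1 0 0 0 0 0 0;1 0 0 0 0 0 0;1 0 0 0 0 0 0")

```text
clock: 5.92
position: [0.4626, 0.0964, 0.1262]
ee_rot: [-1.958, -2.456, -0.0]
force: [-1.0, 3.0, 0.5]
width: 0.215
gripper_force: 40.0
```

>>> send_rows(motion="1 0 0 0 0 0 0;1 0 0 0 0 0 0;1 0 0 0 0 0 0;1 0 0 0 0 0 0;1 0 0 0 0 0 0")

```text
clock: 6.55
position: [0.4626, 0.0962, 0.1262]
ee_rot: [1.959, 2.456, 0.0]
force: [-0.5, 3.9, 0.6]
width: 0.215
gripper_force: 40.0
```

```bash
python3 - <<'E'
from blk import *
st()
for i in range(4): im,d=grab('top','top3')
im=im.astype(int)
w=np.clip(im[...,0]-im[...,2]-40,0,None)[198:212,303:315];print(w)
E
```

```text
block [0.4901 0.004  0.2162] [(np.float64(0.3), np.float64(0.73)), (np.float64(-0.08), np.float64(0.5)), (np.float64(-1.13), np.float64(0.71)), (np.float64(1.23), np.float64(0.5))]
edge [ 0.5115 -0.0937]
tip inside 0.009590744587387803
6.55 pos [0.4626 0.0962 0.1262] ydir 0.2246 z [ 0.  0. -1.] F [-0.5  3.9  0.6] w 0.215 g 39.97771203517914
[ 0.14  0.49 -0.6   2.08  0.43  0.69 -0.51]
[[ 0  0  0  0  0  0  0  0 59 84 90 47]
 [ 0  0  0  0  0  0  0  0 65 90 93 66]
 [ 0  0  0  0  0  0  0  0 49 79 96 92]
 [ 0  0  0  0  0  0  0  0 15 64 89 97]
 [ 0  0  0  0  0  0 15 14  8 31 63 86]
 [ 0  0  0  0  0  1 38 21  4 10 22 52]
 [ 0  0  0  0  0  2 49 52 38  9  0 17]
 [ 0  0  0  0  0  0 16 43 27  0  0  0]
 [ 0  0  0  0  0  0  0  0  0  0  0  0]
 [ 0  0  0  0  0  0  0  0  0  0  0  0]
 [ 0  0  0  0  0  0  0  0  0  0  0  0]
 [ 0  0  0  0  0  0  0  0  0  0  0  0]
 [ 0  0  0  0  0  0  0  0  0  0  0  0]
 [ 0  0  0  0  0  0  0  0  0  0  0  0]]
```

The dot is now at about (.5045, -.0852), within 1–2 mm of the tip, and it has been held still for over a second. I creep on outward at 4 mm/s, which also covers any small error in the tip position.

>>> send_rows(motion="1 0.0001 -0.0005 0 0 0 0;1 0.0001 -0.0005 0 0 0 0;1 0.0001 -0.0005 0 0 0 0;1 0.0001 -0.0005 0 0 0 0;1 0.0001 -0.0005 0 0 0 0")

```text
clock: 7.38
position: [0.4632, 0.0937, 0.1263]
ee_rot: [1.958, 2.456, 0.0]
force: [-0.9, 4.0, 0.6]
width: 0.217
gripper_force: 40.0
```

>>> send_rows(motion="1 0.0001 -0.0005 0 0 0 0;1 0.0001 -0.0005 0 0 0 0;1 0.0001 -0.0005 0 0 0 0;1 0.0001 -0.0005 0 0 0 0;1 0.0001 -0.0005 0 0 0 0")

```text
clock: 8.0
position: [0.4636, 0.0912, 0.1263]
ee_rot: [1.958, 2.456, 0.0]
force: [-0.0, 3.0, 1.2]
width: 0.215
gripper_force: 40.0
```

>>> send_rows(motion="1 0.001 -0.004 0 0 0 0;1 0.001 -0.005 0 0 0 0;1 0.0012 -0.005 0 0 0 0;1 0.001 -0.005 0 0 0 0;1 0.0012 -0.005 0 0 0 0")

```text
clock: 8.62
position: [0.4691, 0.0668, 0.1263]
ee_rot: [1.959, 2.456, 0.0]
force: [-1.3, 3.4, 2.3]
width: 0.217
gripper_force: 40.0
```

>>> send_rows(motion="1 0.0011 -0.005 0 0 0 0;1 0.0011 -0.005 0 0 0 0;1 0.0011 -0.005 0 0 0 0;1 0.001 -0.004 0 0 0 0;1 0 0 0 0 0 0")

```text
clock: 9.25
position: [0.4735, 0.0474, 0.1263]
ee_rot: [1.959, 2.455, -0.001]
force: [-0.3, 0.2, 2.1]
width: 0.215
gripper_force: 40.0
```

```bash
python3 - <<'E'
from blk import *
st(); im,d=grab('top','top4')
c,a,L=redline('top4');print(c,a,L,'y in edge',(c-r.x[:2])@yb+.1)
o=cv2.resize(im[182:222,290:340],None,fx=12,fy=12,interpolation=cv2.INTER_CUBIC);cv2.imwrite('pics/c7.png',o)
E
```

```text
block [0.4901 0.004  0.2162] [(np.float64(0.3), np.float64(0.73)), (np.float64(-0.08), np.float64(0.5)), (np.float64(-1.13), np.float64(0.71)), (np.float64(1.23), np.float64(0.5))]
edge [ 0.5115 -0.0937]
tip inside 0.009590744587387803
9.25 pos [0.4735 0.0474 0.1263] ydir 0.2238 z [ 0.    -0.001 -1.   ] F [-0.3  0.2  2.1] w 0.215 g 39.97764587402344
[ 0.24  0.49 -0.59  2.07  0.43  0.7  -0.41]Traceback (most recent call last):
  File "<stdin>", line 3, in <module>
  File "h.py", line 29, in redline
    c=np.average(pts,axis=0,weights=ww)
    raise ZeroDivisionError(
        "Weights sum to zero, can't be normalized")
ZeroDivisionError: Weights sum to zero, can't be normalized
```

```bash
python3 - <<'E'
import cv2
im=cv2.imread('pics/top4.png')
o=cv2.resize(im[180:230,285:350],None,fx=12,fy=12,interpolation=cv2.INTER_CUBIC);cv2.imwrite('pics/c7.png',o)
E
```

```text
(no output)
```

View pics/c7.png

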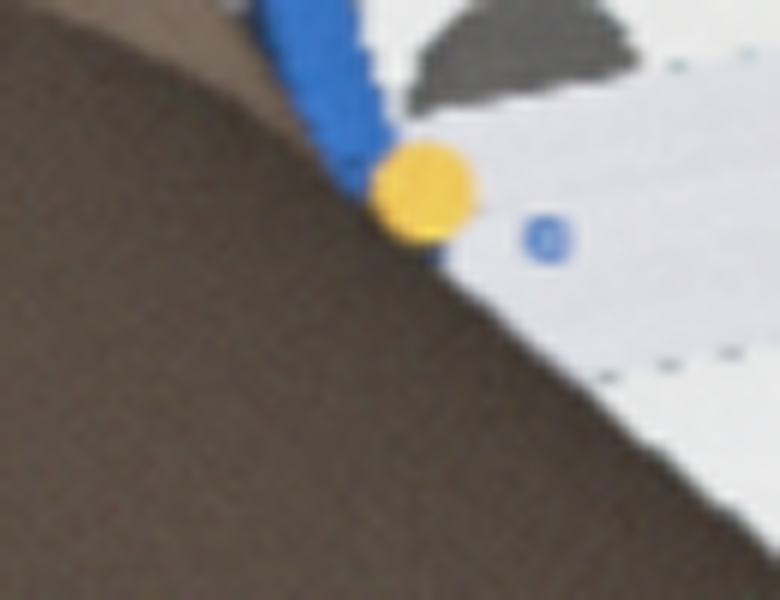

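The line is hidden by the arm, but the dot is clear at (547, 240), so I'll measure with that.

```bash
cat > dot.py <<'E'
from blk import *
import sys
im=cv2.imread(f'pics/{sys.argv[1]}.png').astype(int)
u0,v0=330,199;d=np.clip(im[...,0]-im[...,2]-35,0,None)[v0-7:v0+9,u0-4:u0+8];ys,xs=np.nonzero(d);w=d[ys,xs]
u,v=u0-4+np.average(xs,weights=w),v0-7+np.average(ys,weights=w);p=atz('top',u,v,.056)
print('dot',u,v,p.round(4),'y in fit edge',(p[:2]-r.x[:2])@yb+.1,'outer edge residual mm',res(r.x,True)[3].round(1))
print('ON pts',S[3][2].round(4).tolist())
E
python3 dot.py top4
```

```text
block [0.4901 0.004  0.2162] [(np.float64(0.3), np.float64(0.73)), (np.float64(-0.08), np.float64(0.5)), (np.float64(-1.13), np.float64(0.71)), (np.float64(1.23), np.float64(0.5))]
edge [ 0.5115 -0.0937]
tip inside 0.009590744587387803
dot 330.0020366598778 199.4602851323829 [ 0.5147 -0.1334  0.056 ] y in fit edge -0.03951511706689598 outer edge residual mm [1.4 1.2 1.2 1.2 2.5]
ON pts [[0.479, -0.0994], [0.4755, -0.1004], [0.4719, -0.1011], [0.4683, -0.1019], [0.4645, -0.1014]]
```

>>> send_rows(motion="1 0.0004 -0.0018 0 0 0 0;1 0.0004 -0.002 0 0 0 0;1 0.0005 -0.002 0 0 0 0;1 0.0005 -0.002 -0.0003 0 0 0;1 0 0 -0.0003 0 0 0")

```text
clock: 9.93
position: [0.4752, 0.041, 0.1262]
ee_rot: [1.958, 2.457, 0.001]
force: [-5.2, 5.3, 14.3]
width: 0.211
gripper_force: 40.0
```

>>> send_rows(motion="1 0 0 0 0 0 0;1 0 0 0 0 0 0;1 0 0 0 0 0 0;1 0 0 0 0 0 0")

```text
clock: 10.42
position: [0.4752, 0.041, 0.1262]
ee_rot: [1.958, 2.457, 0.001]
force: [-3.9, 5.6, 11.0]
width: 0.216
gripper_force: 40.0
```

```bash
python3 - <<'E'
from h import *
st(); im,d=grab('top','top5');s,_=grab('side','side5')
for n,t in(('top','top5'),('side','side5')):
    P,C,uv,ok=cloud(n,t);x,y,z=P.T
    m=ok&(x>.49)&(x<.55)&(y>-.23)&(y<-.12)&(z>.03)&(z<.1)&(C.min(1)>150)
    if m.sum()>20:
        A=np.c_[x[m],y[m],np.ones(m.sum())];print(n,m.sum(),'plane',np.linalg.lstsq(A,z[m],rcond=None)[0].round(4),z[m].mean())
E
python3 dot.py top5
```

```text
10.43 pos [0.4752 0.041  0.1262] ydir 0.225 z [ 0.001  0.    -1.   ] F [-3.9  5.6 11. ] w 0.216 g 39.979634284973145
[ 0.26  0.49 -0.59  2.07  0.43  0.7  -0.39]
top 924 plane [ 0.0184 -0.0111  0.044 ] 0.05559442765006161
block [0.4901 0.004  0.2162] [(np.float64(0.3), np.float64(0.73)), (np.float64(-0.08), np.float64(0.5)), (np.float64(-1.13), np.float64(0.71)), (np.float64(1.23), np.float64(0.5))]
edge [ 0.5115 -0.0937]
tip inside 0.009590744587387803
dot 332.77272727272725 198.70553359683794 [ 0.5168 -0.1401  0.056 ] y in fit edge -0.04648990854596183 outer edge residual mm [1.4 1.2 1.2 1.2 2.5]
ON pts [[0.479, -0.0994], [0.4755, -0.1004], [0.4719, -0.1011], [0.4683, -0.1019], [0.4645, -0.1014]]
```

```bash
python3 -c "
from h import *
print(arm.sign_off());st()"
```

```text
the job is handed in; nothing more can be done
None
the job is handed in; nothing more can be done
```

I held the blue dot under the punch tip for over a second (about 1–2 mm off by my measurement), then slid the plate out until the red line was an estimated 0–2 mm from the block's outward edge. I handed it in with the plate still gripped, flat and pressed down at about 11 N. The line itself was hidden by the arm at the end, so that figure comes from the dot's position; sign-off returned no verdict.

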